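# Load the orbital shaker with flasks by size

## Task

Load the orbital shaker: stand each of the four conical flasks in the flask clamp of its own size on the platform, upright and right down on the clamp's rubber pad between the prongs. They are glass: do not drop or tip over any of them. Leave the straight-sided bottle and the white jar where they are.

Things in the scene. Friction and masses are not known exactly. Their poses are not given: they have to be found in the camera images.
- flask_50: The smallest of four conical (Erlenmeyer) flasks, 50 ml: amber glass, blue screw cap. Base 51 mm across, 95 mm high over the cap, tapering to a 26 mm neck that shows 14 mm below the cap; the cap (grip it) is a cylinder 34 mm across, 26 mm high. Origin: centre of its underside, z up its axis; starts upright. About 80 g, give or take 30 percent.
- flask_100: The second smallest of four conical (Erlenmeyer) flasks, 100 ml: amber glass, blue screw cap. Base 64 mm across, 115 mm high over the cap, tapering to a 26 mm neck that shows 14 mm below the cap; the cap (grip it) is a cylinder 34 mm across, 26 mm high. Origin: centre of its underside, z up its axis; starts upright. About 130 g, give or take 30 percent.
- flask_250: The second largest of four conical (Erlenmeyer) flasks, 250 ml: amber glass, blue screw cap. Base 85 mm across, 150 mm high over the cap, tapering to a 32 mm neck that shows 14 mm below the cap; the cap (grip it) is a cylinder 40 mm across, 26 mm high. Origin: centre of its underside, z up its axis; starts upright. About 240 g, give or take 30 percent.
- flask_500: The largest of four conical (Erlenmeyer) flasks, 500 ml: amber glass, blue screw cap. Base 105 mm across, 185 mm high over the cap, tapering to a 32 mm neck that shows 14 mm below the cap; the cap (grip it) is a cylinder 40 mm across, 26 mm high. Origin: centre of its underside, z up its axis; starts upright. About 400 g, give or take 30 percent.
- clamp_50: Clamp for the 50 ml flask (smallest clamp), fixed on the shaker: steel base plate, dark rubber pad, four upright rigid prongs, 59 mm between opposite ones, lips bent outwards, tops 37 mm above the origin. Origin: centre of its underside, on the platform; z up; the pad's top is 6 mm above. Prongs 16 mm wide, 3 mm thick, at 45 degrees to its x and y.
- clamp_100: Clamp for the 100 ml flask (second smallest clamp), fixed on the shaker: steel base plate, dark rubber pad, four upright rigid prongs, 72 mm between opposite ones, lips bent outwards, tops 41 mm above the origin. Origin: centre of its underside, on the platform; z up; the pad's top is 6 mm above. The four clamps are at the corners of a 150 mm square, any clamp at any corner.
- clamp_250: Clamp for the 250 ml flask (second largest clamp), fixed on the shaker: steel base plate, dark rubber pad, four upright rigid prongs, 93 mm between opposite ones, lips bent outwards, tops 47 mm above the origin. Origin: centre of its underside, on the platform; z up; the pad's top is 6 mm above. The shaker is fixed; its platform, 300 mm square, is centred on the four clamps with their yaw, its top 90 mm above the bench.
- clamp_500: Clamp for the 500 ml flask (largest clamp), fixed on the shaker: steel base plate, dark rubber pad, four upright rigid prongs, 113 mm between opposite ones, lips bent outwards, tops 51 mm above the origin. Origin: centre of its underside, on the platform; z up; the pad's top is 6 mm above. The shaker's housing, 50 mm high, juts 50 mm beyond the platform on the robot's side.
- bottle: Bystander: straight-sided amber glass laboratory bottle with a blue screw cap, 70 mm across, 143 mm high, about 420 g; not a conical flask. Origin: centre of its underside.
- jar: Bystander: white plastic wide-neck jar, 78 mm across, 106 mm high with its lid, about 350 g. Origin: centre of its underside.
Mind the look-alikes: they are no part of the job. What is shaped like the flask_500 but turquoise is not meant. Leave any yellow look-alike of the flask_50 alone.

How it is judged:
By the outcome, as a careful person would: the job done as asked, in the order asked, and still so for the second after the job is handed in, with the robot touching nothing.
It also fails if it takes over 128 s, if anything falls off the work surface, if the arm or the gripper's body presses on something with over 40 N, if the wrist force passes 120 N, or if a joint passes its speed limit or range.

## Robot

A 6-joint arm with a two-finger parallel gripper is mounted at the origin on the work surface. World frame = base frame: x ahead of the robot, y to its left, z up, the work surface at z = 0. Lengths are in m, angles in rad, forces in N, time in s.
With the tool pointing down it reaches from about 0.35 to 0.725 m from the base axis. Payload 6 kg.
Tool frame: the origin (TCP) lies at the very end of the fingers, on their centre line; the grasp point (between the pads) lies 19 mm behind it (manip.grip_point_offset is the distance from the TCP to the grasp point, in m); y points along the fingers, x is the direction in which the jaws open and shut, and the axes are right-handed (so a half turn about y gives the same grasp; the last joint's range is limited). The gripper opens to 85 mm and grips with 20 to 120 N. Pads are 22 mm wide; open, the fingers measure 114 mm over their backs; the gripper's body (76 mm by 85 mm) begins 54 mm behind the grasp point. The pads swing forward as they close: fully open they stand 13 mm farther back than shut.
Start: joints at [-0.818, 0.04, 0.085, 0, -1.615, -0.334], TCP at [0.244, -0.548, 0.231] pointing down, gripper open.
Joint ranges: [-2.56, 2.56], [-1.29, 2.01], [-1.08, 1.49], [-3.29, 1.98], [-2.81, -0.18], [-2.99, 2.99]. Speed limits (rad/s): [2.57, 2.57, 3.01, 3.14, 3.14, 3.14].

## Interface

Orientations are given as a 3x3 rotation matrix whose columns are the frame's x, y, z axes.
In Python, from rig import telemetry, capture, camera_info, manip gives the robot as it stands.
- The arm moves only by the tool send_rows, never from a script. Its argument "deltas" is a list that holds one entry, the list of rows, each a list of 7 numbers: the turn, a rotation vector about the tool's x, y, z in degrees, then the shift along the tool's x, y, z in m, then the closure, from -1 (fully open) to 1 (shut). In form: [[[wx, wy, wz, tx, ty, tz, fingers], ...]]. A call has 1 to 12 rows; each row is the pose to reach, as a shift and turn from the pose commanded when the call began, along the tool's axes at that moment; what a row does not reach only later rows make up. A row lasts 1/12 s, in which the tool goes at most 41.7 mm and 7.16 degrees, less where a joint would pass 70% of its speed; a pose out of reach is approached as far as the arm can. A call with a gripper value outside its range is refused whole. The fingers move at their own pace and stop on an object; "newtons" is the grip in N (left out, the last holds). Time passes only in rows, so rows that repeat a pose let the fingers close. It gives the time, the measured TCP pose, the force and the opening at its end, in the units of the state.
- telemetry.observe(): the state, without advancing time (a new reading comes with each control period).
- capture(name): name is "side" or "top"; returns the picture (400x640x3 uint8, red, green, blue); there is no depth.
- camera_info(name): a dict with "mtx" (3x3 intrinsics, pixels), "world_from_camera" (4x4, takes a point from camera to world coordinates). Camera axes: x right, y down, z forward; pixel columns grow to the right and rows downward; lengths in m; the calibration is good to about 2 mm. A picture is of the moment at which its call begins. camera_info takes no time and is no camera call.
- manip.job_done(): hands the job in, once; it reports no verdict.
The state is a dict: "t": time; "qpos": joint angles; "dq": joint speeds; "joint_torque": joint torques, N m; "tcp_pos": TCP position; "tool_rot": TCP orientation; "wrist_force": force on the tool from outside, world axes, zero at the start; "torque": the same for the moment, N m; "finger_gap": opening from 0.0 (shut) to 1.0 (fully open).
Only numpy, scipy, OpenCV 4.12 (cv2) and the standard library are available. Lean on these libraries where they do the work, as an engineer would, in place of code of your own. Each camera call takes 0.05 s, during which the arm holds its last target. There are 200 camera calls.

## Working session

There is one attempt and no reset: what is moved stays moved. The work goes in short steps, Python scripts to look and compute and a tool call to move; the robot and the scene stay as the last step left them, time stands still between calls to the robot, and variables do not carry over. Pictures are saved under pics/ and viewed, about 12 in all and at most 16, crops included, and the job is handed in when it is done.

Besides the shell and the picture viewer there is one more tool, called after "Emit:" as name(argument=value, ...), one argument or row to a line, values as JSON. send_rows: Moves the arm, as the interface text tells. Its arguments: {"type":"object","properties":{"deltas":{"type":"array"},"newtons":{"type":"number"}},"required":["deltas"]}

```bash
mkdir -p pics; ls; python3 - <<'E'
from rig import telemetry,capture,camera_info,manip
import cv2,numpy as np
np.set_printoptions(precision=4,suppress=True)
for n in("top","side"):
    im=capture(n);cv2.imwrite(f"pics/{n}0.png",im[:,:,::-1]);c=camera_info(n);print(n,np.array(c["mtx"]),np.array(c["world_from_camera"]))
s=telemetry.observe()
for k in s: print(k,np.array(s[k]))
print(manip.grip_point_offset)
E
```

```text
pics
top [[498.0006   0.     319.1888]
 [  0.     498.0006 203.3212]
 [  0.       0.       1.    ]] [[ 0.0235 -0.9984  0.0506  0.5301]
 [-0.9994 -0.0247 -0.0226  0.1071]
 [ 0.0238 -0.05   -0.9985  1.4379]
 [ 0.      0.      0.      1.    ]]
side [[375.6331   0.     323.9361]
 [  0.     375.6331 201.2389]
 [  0.       0.       1.    ]] [[-0.7292 -0.5215  0.4429  0.0966]
 [-0.6842  0.5445 -0.4852  0.6122]
 [ 0.0119 -0.6569 -0.7539  0.9095]
 [ 0.      0.      0.      1.    ]]
t 0.1
qpos [-0.8183  0.0408  0.0839 -0.0004 -1.6155 -0.3337]
dq [-0.0006 -0.0016  0.0006  0.0015  0.     -0.0011]
joint_torque [ -0.0054 -36.9341  34.8283   6.9518  -0.0045   0.    ]
tcp_pos [ 0.2439 -0.5479  0.2304]
tool_rot [[-0.4067 -0.0008 -0.9136]
 [ 0.9135  0.0014 -0.4067]
 [ 0.0016 -1.      0.0002]]
wrist_force [ 0.196   0.0007 -0.6875]
torque [0.066  0.0247 0.0134]
finger_gap 0.9973641223421839
0.0187
```

View pics/top0.png

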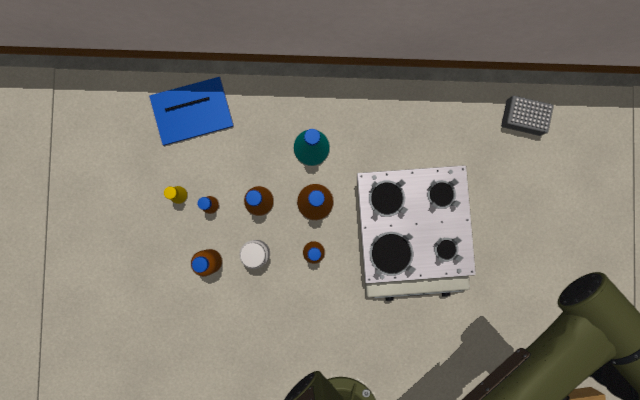

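View pics/side0.png

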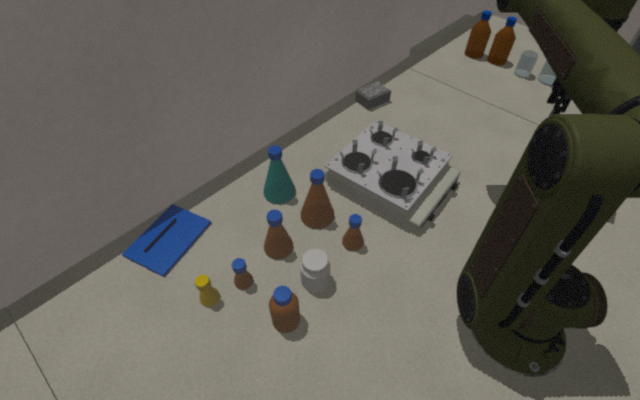

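Views: the top picture shows amber, blue-capped objects at (208,204), (258,200), (316,201), (314,253) and (205,264). The last is straight-sided in the side view (285,308), so it is the bottle. By size, they are flask_50, 250, 500 and 100 in that order. The yellow (176,194) and turquoise (312,147) look-alikes and the white jar (255,254) stay put. The clamp pads are at (387,198), (442,194), (391,253) and (446,249).

```bash
cat > h.py <<'E'
import numpy as np,cv2
from rig import telemetry,capture,camera_info,manip
np.set_printoptions(precision=4,suppress=True)
def ray(n,u,v,z):
    c=camera_info(n);K=np.array(c["mtx"]);T=np.array(c["world_from_camera"])
    d=T[:3,:3]@np.linalg.solve(K,[u,v,1.]);o=T[:3,3]
    return o+d*(z-o[2])/d[2]
def tri(a,b):
    A=[];B=[]
    for n,(u,v) in(("top",a),("side",b)):
        c=camera_info(n);T=np.array(c["world_from_camera"])
        P=np.array(c["mtx"])@np.linalg.inv(T)[:3]
        for k,w in((0,u),(1,v)): A.append(P[k,:3]-w*P[2,:3]);B.append(w*P[2,3]-P[k,3])
    return np.linalg.lstsq(np.array(A),-np.array(B),rcond=None)[0]
def proj(n,p):
    c=camera_info(n);q=np.array(c["mtx"])@(np.linalg.inv(np.array(c["world_from_camera"]))@[*p,1.])[:3];return q[:2]/q[2]
def blobs(m,amin):
    k,l,s,c=cv2.connectedComponentsWithStats(m.astype(np.uint8))
    return [(c[i],s[i]) for i in range(1,k) if s[i][4]>=amin]
def blue(im):
    h=cv2.cvtColor(im,cv2.COLOR_RGB2HSV); return (h[...,0]>98)&(h[...,0]<125)&(h[...,1]>140)&(h[...,2]>60)
E
python3 - <<'E'
from h import *
a=capture("top");b=capture("side")
for n,im in(("top",a),("side",b)):
    print(n,"blue")
    for c,s in blobs(blue(im),20): print(c,s)
    h=cv2.cvtColor(im,cv2.COLOR_RGB2HSV);m=(h[...,0]<20)&(h[...,1]>120)&(h[...,2]>25)
    print("amber")
    for c,s in blobs(m,60): print(c,s)
g=a.max(2)<45
print("dark")
for c,s in blobs(g[160:290,350:480],100): print(c+[350,160],s, ray("top",*(c+[350,160]),.096))
t=cv2.resize(a[120:300,150:490,::-1],None,fx=2.3,fy=2.3,interpolation=cv2.INTER_CUBIC);cv2.imwrite("pics/crop1.png",t)
E
```

```text
top blue
[190.9647 110.7485] [ 150   77   83   68 3630]
[311.6864 136.7318] [304 129  16  17 220]
[253.4175 197.7268] [246 190  16  16 194]
[315.9016 198.0415] [308 191  16  16 193]
[203.9688 202.9453] [198 197  13  13 128]
[313.9111 253.8296] [308 248  13  13 135]
[199.7056 263.9645] [192 257  16  15 197]
amber
[317.1423  59.4485] [   0   46  640   28 4484]
[314.5072 202.6519] [297 184  36  36 767]
[261.1887 201.9717] [244 186  29  29 424]
[212.4355 205.0242] [204 196  15  18 124]
[312.8878 250.5714] [303 242  21  21 196]
[209.7608 260.8219] [191 249  31  27 393]
[585.9385 394.2402] [568 387  37  13 358]
side blue
[485.8154  14.7385] [482  11   9   9  65]
[511.0441  20.7353] [507  17  10   9  68]
[274.2935 149.9022] [268 146  13   9  92]
[316.9406 174.198 ] [311 170  13  10 101]
[166.4249 239.9891] [ 123  205   87   70 2841]
[273.8843 215.4463] [268 210  13  12 121]
[355.1084 218.8434] [350 215  11   9  83]
[238.2121 263.6263] [233 259  12  11  99]
[281.7164 293.7463] [274 286  17  17 201]
amber
[477.748   39.4992] [465  20  25  39 627]
[501.3572  46.0703] [487  26  28  39 669]
[314.1359 207.2654] [302 186  28  42 633]
[270.9538 240.7457] [265 227  16  30 173]
[350.8706 238.4279] [343 228  19  22 201]
[283.14   307.6433] [270 294  28  24 300]
dark
[386.5669 197.7311] [ 22  23  30  31 755] [ 0.6178 -0.1053  0.096 ]
[441.2783 193.717 ] [ 80  23  23  23 424] [ 0.6325 -0.2543  0.096 ]
[390.9974 253.179 ] [  22   74   39   39 1173] [ 0.4685 -0.1198  0.096 ]
[446.0803 249.0255] [ 87  80  19  19 274] [ 0.483 -0.269  0.096]
```

View pics/crop1.png

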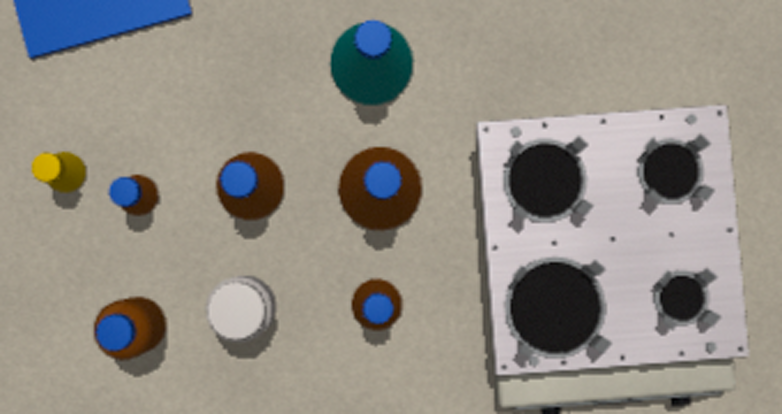

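The enlarged crop confirms the identities: flask_50 cap at crop (125,191), 250 (238,180), 500 (382,180), 100 (377,308); bottle (115,331), yellow (46,165) and turquoise (373,38) excluded. Pads from largest to smallest at (555,307), (545,181), (671,170) and (682,298).

```bash
python3 - <<'E'
from h import *
F={"50":(.095,(203.97,202.95),(238.2,263.6)),"100":(.115,(313.9,253.8),(355.1,218.8)),"250":(.150,(253.4,197.7),(273.9,215.4)),"500":(.185,(315.9,198.0),(316.9,174.2))}
for k,(h,a,b) in F.items():
    print(k,"top ray@h-.003",ray("top",*a,h-.003)," tri",tri(a,b)," side@h-.01",ray("side",*b,h-.010))
# base circles from amber bbox where bottom is visible
for k,b in {"500":(297,184,36,36),"250":(244,186,29,29),"100":(303,242,21,21)}.items():
    print(k,"base bbox",ray("top",b[0]+b[2]/2-.5,b[1]+b[3]/2-.5,.008),"width mm",b[2]/498*1.43*1000)
P=np.array([[.6178,-.1053],[.6325,-.2543],[.4685,-.1198],[.4830,-.2690]]) #250,100,500,50
c=P.mean(0);e=((P[0]-P[1])+(P[2]-P[3]));th=np.arctan2(e[1],e[0]);e2=((P[0]-P[2])+(P[1]-P[3]));th2=np.arctan2(e2[1],e2[0])
t=((th-np.pi/2)+th2)/2;print("yaw",np.degrees([th-np.pi/2,th2]))
R=np.array([[np.cos(t),-np.sin(t)],[np.sin(t),np.cos(t)]])
for n,q,p in zip(("250","100","500","50"),[[1,1],[1,-1],[-1,1],[-1,-1]],P):
    f=c+R@np.array(q)*.075;print(n,f,p-f,proj("side",[*f,.096]))
E
```

```text
50 top ray@h-.003 [0.5917 0.3869 0.092 ]  tri [-0.5915 -0.3869 -0.0909]  side@h-.01 [0.5945 0.3848 0.085 ]
100 top ray@h-.003 [0.463  0.0881 0.112 ]  tri [-0.4622 -0.0875 -0.1119]  side@h-.01 [0.4642 0.0819 0.105 ]
250 top ray@h-.003 [0.6059 0.2487 0.147 ]  tri [-0.6054 -0.2482 -0.1478]  side@h-.01 [0.6098 0.2438 0.14  ]
500 top ray@h-.003 [0.607  0.0874 0.182 ]  tri [-0.6063 -0.0868 -0.1821]  side@h-.01 [0.61   0.0806 0.175 ]
500 base bbox [0.6075 0.0884 0.008 ] width mm 103.3734939759036
250 base bbox [0.6078 0.2506 0.008 ] width mm 83.27309236947791
100 base bbox [0.4628 0.0893 0.008 ] width mm 60.3012048192771
yaw [5.5926 5.5815]
250 [ 0.6178 -0.1052] [ 0.     -0.0001] [355.7621 160.8864]
100 [ 0.6324 -0.2544] [0.0001 0.0001] [380.8224 137.1176]
500 [ 0.4685 -0.1198] [-0. -0.] [396.8215 181.9583]
50 [ 0.4831 -0.269 ] [-0.0001  0.    ] [420.4296 155.6599]
```

All measurements agree: triangulated cap heights match the given ones, and the clamps form a 150 mm square. I pick flask_50 first, with the jaws along world x.

Emit:
send_rows(
  deltas=[
    [[0,-66,0,0.7126,-0.07,-0.698,-1],[0,-66,0,0.7126,-0.07,-0.698,-1],[0,-66,0,0.7126,-0.07,-0.698,-1],[0,-66,0,0.7126,-0.07,-0.698,-1],[0,-66,0,0.7126,-0.07,-0.698,-1],[0,-66,0,0.7126,-0.07,-0.698,-1],[0,-66,0,0.7126,-0.07,-0.698,-1],[0,-66,0,0.7126,-0.07,-0.698,-1],[0,-66,0,0.7126,-0.07,-0.698,-1],[0,-66,0,0.7126,-0.07,-0.698,-1],[0,-66,0,0.7126,-0.07,-0.698,-1],[0,-66,0,0.7126,-0.07,-0.698,-1]],
  ],
  newtons=40,
)

```text
t: 1.2
tcp_pos: [0.418, -0.0785, 0.2667]
tool_rot: [[-1.0, 0.001, 0.001], [-0.001, 0.001, -1.0], [-0.001, -1.0, -0.001]]
wrist_force: [1.6, -0.6, -0.6]
finger_gap: 0.995
```

Emit:
send_rows(
  deltas=[
    [[0,0,0,-0.174,0,-0.4655,-1],[0,0,0,-0.174,0,-0.4655,-1],[0,0,0,-0.174,0,-0.4655,-1],[0,0,0,-0.174,0,-0.4655,-1],[0,0,0,-0.174,0,-0.4655,-1],[0,0,0,-0.174,0,-0.4655,-1],[0,0,0,-0.174,0,-0.4655,-1],[0,0,0,-0.174,0,-0.4655,-1],[0,0,0,-0.174,0,-0.4655,-1],[0,0,0,-0.174,0,-0.4655,-1],[0,0,0,-0.174,0,-0.4655,-1],[0,0,0,-0.174,0,-0.4655,-1]],
  ],
)

```text
t: 2.2
tcp_pos: [0.5923, 0.387, 0.2656]
tool_rot: [[-1.0, -0.001, 0.0], [-0.0, -0.0, -1.0], [0.001, -1.0, 0.0]]
wrist_force: [0.9, 0.3, 0.4]
finger_gap: 1.0
```

```bash
python3 -c "
from h import *
print(telemetry.observe())"
```

```text
{'t': 2.2, 'qpos': array([ 0.8601,  0.3434,  0.4926, -0.0003, -1.7206, -0.8597]), 'dq': array([ 0.2404,  1.0487,  1.2866,  0.0057, -0.2333, -0.242 ]), 'joint_torque': array([ -0.2372, -56.3512,  29.0569,   6.6239,   0.3062,   0.2687]), 'tcp_pos': array([0.5923, 0.387 , 0.2656]), 'tool_rot': array([[-1.    , -0.0006,  0.0004],
       [-0.0004, -0.0003, -1.    ],
       [ 0.0006, -1.    ,  0.0003]]), 'wrist_force': array([0.9029, 0.3015, 0.3776]), 'torque': array([-0.0256, -0.1128, -0.0046]), 'finger_gap': 1.0001107897371033}
```

Emit:
send_rows(
  deltas=[
    [[0,0,0,0,0.03,0,-1],[0,0,0,0,0.07,0,-1],[0,0,0,0,0.11,0,-1],[0,0,0,0,0.145,0,-1],[0,0,0,0,0.175,0,-1],[0,0,0,0,0.2,0,-1],[0,0,0,0,0.2,0,-1],[0,0,0,0,0.2,0,-1],[0,0,0,0,0.2,0,1],[0,0,0,0,0.2,0,1],[0,0,0,0,0.2,0,1],[0,0,0,0,0.2,0,1]],
  ],
  newtons=30,
)

```text
t: 3.2
tcp_pos: [0.5925, 0.3854, 0.0682]
tool_rot: [[-1.0, 0.002, -0.0], [0.0, 0.002, -1.0], [-0.002, -1.0, -0.002]]
wrist_force: [0.6, 0.4, -0.5]
finger_gap: 0.45
```

Emit:
send_rows(
  deltas=[
    [[0,0,0,0,0,0,1],[0,0,0,0,0,0,1],[0,0,0,0,0,0,1],[0,0,0,0,0,0,1]],
  ],
)

```text
t: 3.53
tcp_pos: [0.5923, 0.3853, 0.068]
tool_rot: [[-1.0, 0.001, 0.0], [-0.0, 0.001, -1.0], [-0.001, -1.0, -0.001]]
wrist_force: [-3.6, 1.4, 6.5]
finger_gap: 0.387
```

```bash
python3 -c "
from h import *
a=capture('side');cv2.imwrite('pics/g50.png',cv2.resize(a[180:340,150:390,::-1],None,fx=2.5,fy=2.5))
print(telemetry.observe()['finger_gap'])"
```

```text
0.3888698117747915
```

View pics/g50.png

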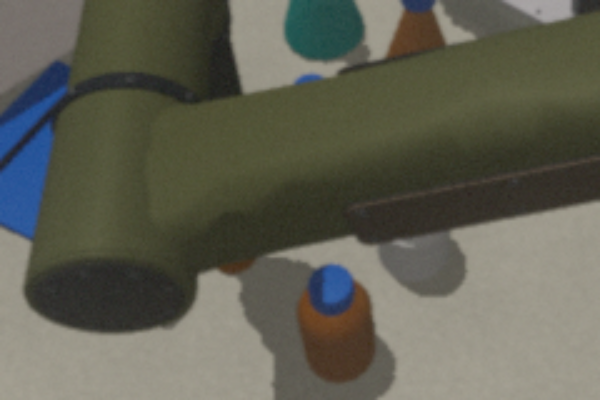

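The pads closed at 0.387 × 85 = 33 mm, which matches the 34 mm cap. The arm hides the rest of the view (flask base at about (235,265) in the crop). Lifting and carrying.

Emit:
send_rows(
  deltas=[
    [[0,0,0,0,-0.01,0,1],[0,0,0,0,-0.03,0,1],[0,0,0,0,-0.065,0,1],[0,0,0,0,-0.105,0,1],[0,0,0,0,-0.145,0,1],[0,0,0,0,-0.185,0,1],[0,0,0,0,-0.22,0,1],[0,0,0,0,-0.25,0,1],[0,0,0,0,-0.26,0.02,1],[0,0,0,0.01,-0.26,0.05,1],[0,0,0,0.015,-0.26,0.09,1],[0,0,0,0.02,-0.26,0.13,1]],
  ],
)

```text
t: 4.58
tcp_pos: [0.5713, 0.2539, 0.3259]
tool_rot: [[-1.0, -0.001, 0.001], [-0.001, -0.0, -1.0], [0.001, -1.0, 0.0]]
wrist_force: [1.0, -0.8, -0.6]
finger_gap: 0.382
```

Emit:
send_rows(
  deltas=[
    [[0,0,0,0.005,0,0.04,1],[0,0,0,0.01,0,0.08,1],[0,0,0,0.02,0,0.12,1],[0,0,0,0.03,0,0.16,1],[0,0,0,0.035,0,0.2,1],[0,0,0,0.04,0,0.24,1],[0,0,0,0.05,0,0.28,1],[0,0,0,0.055,0,0.32,1],[0,0,0,0.06,0,0.36,1],[0,0,0,0.07,0,0.4,1],[0,0,0,0.075,0,0.43,1],[0,0,0,0.08,0,0.45,1]],
  ],
)

```text
t: 5.58
tcp_pos: [0.4908, -0.1979, 0.3266]
tool_rot: [[-1.0, -0.0, -0.002], [0.002, -0.0, -1.0], [0.0, -1.0, 0.0]]
wrist_force: [0.1, -1.6, -1.5]
finger_gap: 0.386
```

Emit:
send_rows(
  deltas=[
    [[0,0,0,0.004,0,0.035,1],[0,0,0,0.008,0,0.06,1],[0,0,0,0.008,0,0.071,1],[0,0,0,0.008,0.03,0.071,1],[0,0,0,0.008,0.06,0.071,1],[0,0,0,0.008,0.085,0.071,1],[0,0,0,0.008,0.1,0.071,1],[0,0,0,0.008,0.1,0.071,1],[0,0,0,0.008,0.1,0.071,1]],
  ],
)

```text
t: 6.33
tcp_pos: [0.4837, -0.266, 0.2263]
tool_rot: [[-1.0, -0.001, 0.0], [-0.0, -0.0, -1.0], [0.001, -1.0, 0.0]]
wrist_force: [0.2, 0.6, -0.6]
finger_gap: 0.384
```

```bash
python3 -c "
from h import *
a=capture('side');b=capture('top');cv2.imwrite('pics/p50.png',np.hstack([cv2.resize(a[80:240,310:470,::-1],None,fx=2.5,fy=2.5),cv2.resize(b[150:310,350:510,::-1],None,fx=2.5,fy=2.5)]))
s=telemetry.observe();print(s['tcp_pos'],s['tool_rot'])
print(proj('side',[.483,-.269,.157]),proj('side',[.483,-.269,.096]))"
```

```text
[ 0.4845 -0.2663  0.2283] [[-1.      0.0023  0.0002]
 [-0.0002 -0.0011 -1.    ]
 [-0.0023 -1.      0.0011]]
[424.4899 140.9768] [420.4499 155.6824]
```

View pics/p50.png

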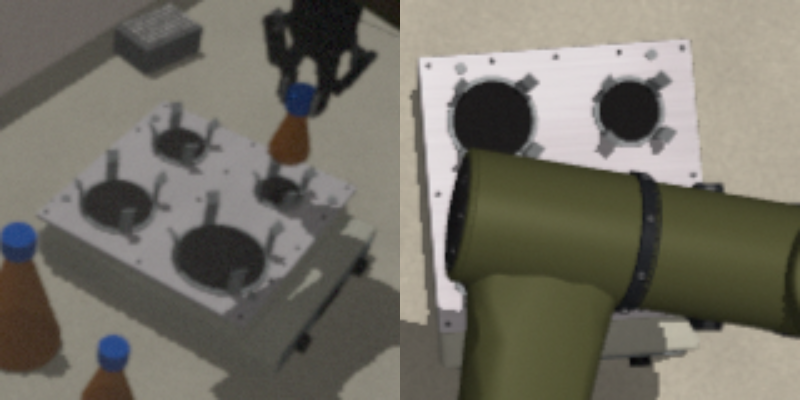

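Side view (left): flask_50 hangs above its clamp, cap at crop (300,98), base (290,155), clamp pad (280,190). The arm blocks the top view. I'll check the offset numerically using the cap blob, with the flask on the bench as reference.

```bash
cat >> h.py <<'E'
from scipy.optimize import least_squares
def sidecap(name, h, zb, near, ref, refpx):
    """xy of a held flask from its cap blob in the side view, with flask underside at height zb; ref: bench xy and its pixel"""
    b=proj("side",[*ref,h-.013])-np.array(refpx)
    bl=[c for c,s in blobs(blue(capture("side")),30) if np.linalg.norm(c-proj("side",[*near,zb+h-.013]))<25]
    return [(c,ray("side",*(c+b),zb+h-.013)) for c in bl],b
E
python3 -c "
from h import *
s=telemetry.observe();z=s['tcp_pos'][2]-.068;print(s['tcp_pos'],sidecap('50',.095,z,s['tcp_pos'][:2],(.592,.387),(238.2,263.6)))
for f,r,p in((.115,(.463,.088),(355.1,218.8)),(.150,(.6065,.249),(273.9,215.4)),(.185,(.607,.088),(316.9,174.2))): print(proj('side',[*r,f-.013])-p)
"
```

```text
[ 0.4845 -0.2663  0.2283] ([(array([429.1596, 118.3085]), array([ 0.4815, -0.2591,  0.2423]))], array([0.1366, 1.7486]))
[-1.1922  2.183 ]
[-0.5478  2.5255]
[-1.0704  2.6866]
```

Emit:
send_rows(
  deltas=[
    [[0,0,0,0.001,0.01,0.005,1],[0,0,0,0.001,0.02,0.005,1],[0,0,0,0.001,0.02,0.005,1],[0,0,0,0.001,0.02,0.005,1],[0,0,0,0.001,0.02,0.005,1]],
  ],
)

```text
t: 6.9
tcp_pos: [0.4828, -0.2713, 0.2062]
tool_rot: [[-1.0, -0.0, -0.0], [0.0, -0.0, -1.0], [0.0, -1.0, 0.0]]
wrist_force: [0.1, 0.5, -0.5]
finger_gap: 0.387
```

```bash
cat >> h.py <<'E'
def amber_side():
    im=capture("side");h=cv2.cvtColor(im,cv2.COLOR_RGB2HSV);return im,(h[...,0]<20)&(h[...,1]>120)&(h[...,2]>25)
def outline(p,r):
    """image box of the base circle at p (underside centre), radius r"""
    t=np.linspace(0,2*np.pi,72);q=np.array([proj("side",[p[0]+r*np.cos(a),p[1]+r*np.sin(a),p[2]+.006]) for a in t]);return q.min(0),q.max(0)
E
python3 -c "
from h import *
P=np.mean([telemetry.observe()['tcp_pos']],0);print(P)
im,m=amber_side()
for c,s in blobs(m,60):
  if 380<c[0]<460 and c[1]<200: print(c,s,'u',s[0],s[0]+s[2]-1,'vmax',s[1]+s[3]-1)
z=P[2]-.068
print('expected over clamp',outline([.483,-.269,z],.0255))
cv2.imwrite('pics/q50.png',cv2.resize(im[100:180,380:480,::-1],None,fx=5,fy=5,interpolation=cv2.INTER_CUBIC))
# calibrate on bench flasks
for c,s in blobs(m,60): print(c,s)
print(outline([.607,.088,0],.0525),outline([.463,.0885,0],.032))
"
```

```text
[ 0.4828 -0.2713  0.2062]
[425.4902 140.5784] [418 131  15  19 204] u 418 432 vmax 149
expected over clamp (array([415.3878, 138.8933]), array([431.8888, 149.5518]))
[483.5116  28.4767] [477  19  14  19 172]
[505.3345  35.9715] [494  26  21  21 281]
[425.4902 140.5784] [418 131  15  19 204]
[590.0639 189.7202] [ 568  162   56   51 1126]
[313.8705 206.6814] [301 185  32  42 587]
[271.1586 239.6345] [265 228  19  27 145]
[349.896  238.0116] [343 228  18  22 173]
[282.8179 307.5321] [270 294  27  24 280]
(array([299.0624, 201.9523]), array([333.0394, 228.3743])) (array([340.4803, 232.5056]), array([362.3943, 250.5599]))
```

View pics/q50.png

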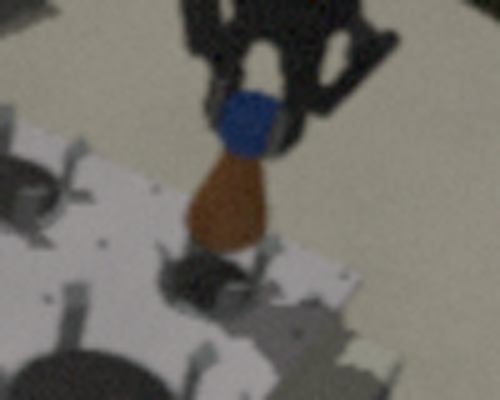

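```bash
cat >> h.py <<'E'
def edges(im,u0,u1,v):
    """sub-pixel left/right edge of the amber body on row v (half-level of R-B)"""
    x=im[v,u0:u1].astype(float);d=x[:,0]-x[:,2];d-=np.median(d[[0,1,-2,-1]]);hmax=np.percentile(d,85)/2
    k=np.where(d>hmax)[0];i,j=k[0],k[-1]
    return u0+i-(d[i]-hmax)/(d[i]-d[i-1]), u0+j+(d[j]-hmax)/(d[j]-d[j+1])
E
python3 -c "
from h import *
im0=cv2.imread('pics/side0.png')[:,:,::-1]
im=capture('side')
g=cv2.GaussianBlur(im0.max(2),(0,0),.6)<70
for c,s in blobs(g[110:215,320:460],40): print('dark',c+[320,110],s)
for r in ([.6178,-.1052],[.6324,-.2544],[.4685,-.1198],[.4831,-.269]): print('exp',proj('side',[*r,.096]))
for v in (140,142,144,146): e=edges(im,405,446,v);print('held',v,e,sum(e)/2)
print(outline([.483,-.269,.138],.0255))
for v in (276,278,280,282,284): e=edges(im0,224,262,v);print('bench',v,e,sum(e)/2)
print(outline([.592,.387,0],.0255))
z=telemetry.observe()['tcp_pos'];print(z)
"
```

```text
dark [381.35 137.16] [ 52  17  20  18 200]
dark [420.6625 155.6625] [ 93  36  17  18 160]
dark [356.5164 161.2267] [ 23  40  28  22 397]
dark [397.5912 182.3494] [ 60  53  36  34 724]
dark [445.3622 195.8268] [110  71  28  34 127]
dark [325.6604 209.7453] [  0  93  13  12 106]
exp [355.7693 160.8781]
exp [380.8138 137.1227]
exp [396.8309 181.9518]
exp [420.4238 155.6679]
held 140 (np.float64(418.0625), np.float64(432.0)) 425.03125
held 142 (np.float64(417.2368421052632), np.float64(432.6333333333333)) 424.9350877192983
held 144 (np.float64(417.0416666666667), np.float64(432.825)) 424.93333333333334
held 146 (np.float64(418.10714285714283), np.float64(431.7857142857143)) 424.94642857142856
(array([415.3729, 138.9521]), array([431.8714, 149.6106]))
bench 276 (np.float64(234.075), np.float64(251.38)) 242.7275
bench 278 (np.float64(233.47916666666666), np.float64(251.17857142857142)) 242.32886904761904
bench 280 (np.float64(233.3409090909091), np.float64(252.025)) 242.68295454545455
bench 282 (np.float64(233.375), np.float64(251.90625)) 242.640625
bench 284 (np.float64(233.875), np.float64(250.25)) 242.0625
(array([233.2372, 271.9574]), array([252.4263, 288.8838]))
[ 0.4831 -0.2713  0.2067]
```

Blob comparison: the flask sits 0.7 px (about 2 mm) to the right of the clamp centre, so I shift 1 mm in x and y and lower it.

Emit:
send_rows(
  deltas=[
    [[0,0,0,-0.001,0.005,-0.001,1],[0,0,0,-0.001,0.01,-0.001,1],[0,0,0,-0.001,0.015,-0.001,1],[0,0,0,-0.001,0.02,-0.001,1],[0,0,0,-0.001,0.024,-0.001,1],[0,0,0,-0.001,0.028,-0.001,1],[0,0,0,-0.001,0.032,-0.001,1],[0,0,0,-0.001,0.035,-0.001,1],[0,0,0,-0.001,0.037,-0.001,1],[0,0,0,-0.001,0.038,-0.001,1],[0,0,0,-0.001,0.038,-0.001,1],[0,0,0,-0.001,0.038,-0.001,1]],
  ],
)

```text
t: 8.0
tcp_pos: [0.484, -0.2702, 0.1685]
tool_rot: [[-1.0, 0.0, -0.0], [0.0, -0.0, -1.0], [-0.0, -1.0, 0.0]]
wrist_force: [0.2, 0.0, -1.1]
finger_gap: 0.389
```

Emit:
send_rows(
  deltas=[
    [[0,0,0,0,0.001,0,1],[0,0,0,0,0.002,0,1],[0,0,0,0,0.003,0,1],[0,0,0,0,0.003,0,1],[0,0,0,0,0.003,0,1]],
  ],
)

```text
t: 8.42
tcp_pos: [0.4839, -0.2702, 0.1652]
tool_rot: [[-1.0, -0.0, -0.0], [0.0, 0.0, -1.0], [0.0, -1.0, -0.0]]
wrist_force: [0.1, 0.8, -1.1]
finger_gap: 0.385
```

Emit:
send_rows(
  deltas=[
    [[0,0,0,0,0.001,0,1],[0,0,0,0,0.002,0,1],[0,0,0,0,0.002,0,1],[0,0,0,0,0.002,0,1]],
  ],
)

```text
t: 8.75
tcp_pos: [0.484, -0.2704, 0.164]
tool_rot: [[-1.0, 0.001, -0.0], [0.0, -0.001, -1.0], [-0.001, -1.0, 0.001]]
wrist_force: [-1.4, 1.0, 2.9]
finger_gap: 0.385
```

Contact at 0.164, exactly where the pad should be. Releasing and retreating.

Emit:
send_rows(
  deltas=[
    [[0,0,0,0,0,0,-0.2],[0,0,0,0,0,0,-0.5],[0,0,0,0,0,0,-1],[0,0,0,0,0,0,-1],[0,0,0,0,0,0,-1],[0,0,0,0,-0.02,0,-1],[0,0,0,0,-0.05,0,-1],[0,0,0,0,-0.085,0,-1],[0,0,0,0,-0.12,0,-1],[0,0,0,0,-0.12,-0.04,-1],[0,0,0,0,-0.12,-0.08,-1],[0,0,0,0,-0.12,-0.12,-1]],
  ],
)

```text
t: 9.75
tcp_pos: [0.4838, -0.1492, 0.2837]
tool_rot: [[-1.0, 0.001, -0.002], [0.002, 0.0, -1.0], [-0.001, -1.0, -0.0]]
wrist_force: [1.2, 1.5, -0.0]
finger_gap: 1.003
```

Emit:
send_rows(
  deltas=[
    [[0,0,0,0.005,0,-0.04,-1],[0,0,0,0.01,0,-0.08,-1],[0,0,0,0.015,0,-0.12,-1],[0,0,0,0.02,0,-0.16,-1],[0,0,0,0.021,0,-0.2,-1],[0,0,0,0.021,0,-0.225,-1],[0,0,0,0.021,0,-0.238,-1],[0,0,0,0.021,0,-0.238,-1],[0,0,0,0.021,0,-0.238,-1]],
  ],
)

```text
t: 10.5
tcp_pos: [0.4629, 0.0883, 0.2832]
tool_rot: [[-1.0, -0.0, 0.002], [-0.002, -0.0, -1.0], [0.0, -1.0, 0.0]]
wrist_force: [-0.7, -0.2, -0.0]
finger_gap: 1.0
```

```bash
python3 -c "
from h import *
a=capture('side');b=capture('top');cv2.imwrite('pics/r50.png',np.hstack([cv2.resize(a[90:250,310:470,::-1],None,fx=2.5,fy=2.5),cv2.resize(b[150:310,350:510,::-1],None,fx=2.5,fy=2.5)]))
print(telemetry.observe()['tcp_pos'],[(c,s[4]) for c,s in blobs(blue(b),40)])
c=[c for c,s in blobs(blue(b),40) if c[0]>400 and c[1]<300]
print([ray('top',*x,.188) for x in c])
for v in range(144,154,2): e=edges(a,405,446,v);print('held',v,e,sum(e)/2)
"
```

```text
[0.463  0.0872 0.2834] [(array([190.9446, 110.7576]), np.int32(3631)), (array([311.6968, 136.7692]), np.int32(221)), (array([253.4175, 197.7268]), np.int32(194)), (array([315.9639, 198.134 ]), np.int32(194)), (array([454.3436, 250.227 ]), np.int32(163)), (array([199.7424, 263.9444]), np.int32(198))]
[array([ 0.4837, -0.2642,  0.188 ])]
held 144 (np.float64(418.86), np.float64(428.2647058823529)) 423.56235294117647
held 146 (np.float64(417.7368421052632), np.float64(428.30434782608694)) 423.02059496567506
held 148 (np.float64(416.4583333333333), np.float64(428.4583333333333)) 422.4583333333333
held 150 (np.float64(415.05882352941177), np.float64(428.9166666666667)) 421.9877450980392
held 152 (np.float64(414.25), np.float64(429.4130434782609)) 421.83152173913044
```

View pics/r50.png

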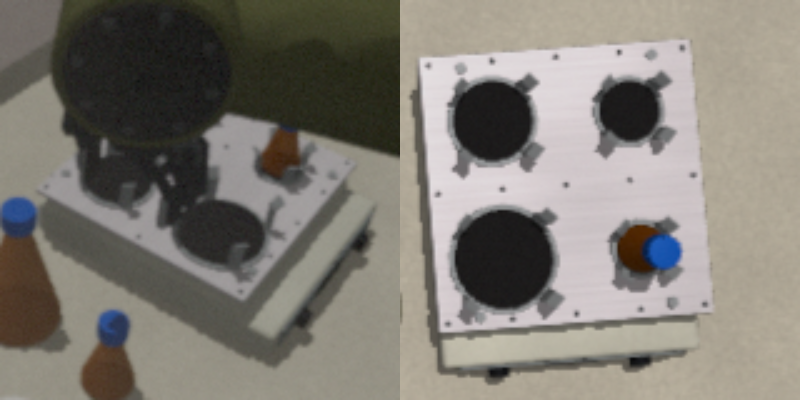

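```bash
python3 -c "
from h import *
b=capture('top');print('exp cap',proj('top',[.483,-.269,.188]))
for y in (-.265,-.269):
  t=np.linspace(0,6.28,90);q=np.array([proj('top',[.483+.0255*np.cos(a),y+.0255*np.sin(a),.103]) for a in t]);print(y,q.min(0),q.max(0))
h=cv2.cvtColor(b,cv2.COLOR_RGB2HSV);m=(h[...,0]<20)&(h[...,1]>120)&(h[...,2]>25)
print([s for c,s in blobs(m,60) if 400<c[0]<480 and c[1]<300])
for v in (244,246,248,250,252): print(v,[int(x[0])-int(x[2]) for x in b[v,430:450]])
cv2.imwrite('pics/r50b.png',cv2.resize(b[225:275,420:480,::-1],None,fx=8,fy=8,interpolation=cv2.INTER_CUBIC))
"
```

```text
exp cap [456.2268 250.5379]
-0.265 [435.8855 239.5885] [454.7325 258.618 ]
-0.269 [437.3651 239.6227] [456.2095 258.6511]
[array([437, 240,  16,  19, 179], dtype=int32)]
244 [6, 7, 7, 6, 1, 0, 0, 0, 12, 44, 69, 73, 73, 69, 77, 78, 76, 78, 69, 52]
246 [8, 7, 7, 4, 2, -1, 3, 23, 63, 66, 69, 69, 69, 71, 71, 71, 70, 36, -30, -75]
248 [7, 6, 9, 7, 0, -1, 0, 44, 64, 64, 65, 62, 66, 64, 66, 69, 39, -24, -69, -90]
250 [6, 7, 6, 6, -1, -3, 0, 40, 62, 62, 58, 58, 59, 59, 63, 59, 24, -47, -59, -97]
252 [6, 7, 6, 5, 3, -3, -1, 15, 56, 55, 58, 57, 56, 55, 58, 58, 37, -19, -79, -110]
```

View pics/r50b.png

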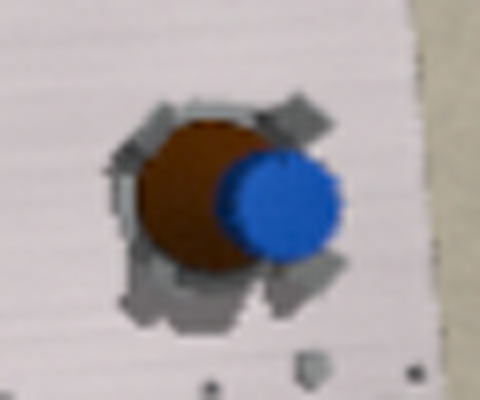

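flask_50 is seated: base left edge 436.8 px (437.4 if centred, so under 2 mm off), inside all four prongs, and contact height was right. The cap offset is explained by its side wall being visible. Next is flask_100.

Emit:
send_rows(
  deltas=[
    [[0,0,0,0,0.03,-0.001,-1],[0,0,0,0,0.07,-0.001,-1],[0,0,0,0,0.11,-0.001,-1],[0,0,0,0,0.145,-0.001,-1],[0,0,0,0,0.175,-0.001,-1],[0,0,0,0,0.197,-0.001,-1],[0,0,0,0,0.197,-0.001,-1],[0,0,0,0,0.197,-0.001,-1],[0,0,0,0,0.197,-0.001,1],[0,0,0,0,0.197,-0.001,1],[0,0,0,0,0.197,-0.001,1],[0,0,0,0,0.197,-0.001,1]],
  ],
  newtons=30,
)

```text
t: 11.65
tcp_pos: [0.4636, 0.0891, 0.0876]
tool_rot: [[-1.0, 0.002, -0.0], [0.0, 0.001, -1.0], [-0.002, -1.0, -0.001]]
wrist_force: [0.4, 0.1, 0.4]
finger_gap: 0.453
```

Emit:
send_rows(
  deltas=[
    [[0,0,0,0,0,0,1],[0,0,0,0,0,0,1],[0,0,0,0,0,0,1],[0,0,0,0,0,0,1]],
  ],
)

```text
t: 11.98
tcp_pos: [0.4634, 0.089, 0.0875]
tool_rot: [[-1.0, 0.001, 0.0], [-0.0, 0.0, -1.0], [-0.001, -1.0, -0.0]]
wrist_force: [-2.9, 0.1, 5.7]
finger_gap: 0.388
```

Emit:
send_rows(
  deltas=[
    [[0,0,0,0,-0.01,0,1],[0,0,0,0,-0.03,0,1],[0,0,0,0,-0.065,0,1],[0,0,0,0,-0.105,0,1],[0,0,0,0,-0.145,0,1],[0,0,0,0,-0.18,0,1],[0,0,0,0,-0.2,0,1],[0,0,0,-0.01,-0.21,0.02,1],[0,0,0,-0.025,-0.21,0.05,1],[0,0,0,-0.04,-0.21,0.085,1],[0,0,0,-0.055,-0.21,0.12,1],[0,0,0,-0.07,-0.21,0.15,1]],
  ],
)

```text
t: 12.98
tcp_pos: [0.5333, -0.0631, 0.2965]
tool_rot: [[-1.0, -0.0, 0.0], [-0.0, 0.0, -1.0], [0.0, -1.0, -0.0]]
wrist_force: [1.2, 1.1, -0.7]
finger_gap: 0.385
```

Emit:
send_rows(
  deltas=[
    [[0,0,0,-0.015,0,0.035,1],[0,0,0,-0.035,0,0.07,1],[0,0,0,-0.05,0,0.105,1],[0,0,0,-0.07,0,0.14,1],[0,0,0,-0.085,0,0.17,1],[0,0,0,-0.099,0,0.193,1],[0,0,0,-0.099,0.02,0.193,1],[0,0,0,-0.099,0.045,0.193,1],[0,0,0,-0.099,0.055,0.193,1],[0,0,0,-0.099,0.055,0.193,1],[0,0,0,-0.099,0.055,0.193,1]],
  ],
)

```text
t: 13.9
tcp_pos: [0.6317, -0.2541, 0.2416]
tool_rot: [[-1.0, -0.001, 0.0], [-0.0, -0.0, -1.0], [0.001, -1.0, 0.0]]
wrist_force: [0.2, 0.8, 0.2]
finger_gap: 0.386
```

```bash
python3 -c "
from h import *
p=telemetry.observe()['tcp_pos'];a=capture('side');z=p[2]-.0875;print(p)
lo,hi=outline([.6324,-.2544,z],.032);print(lo,hi,(lo+hi)/2)
for v in range(int(hi[1])-10,int(hi[1])-1,2): e=edges(a,int(lo[0])-10,int(hi[0])+10,v);print(v,e,sum(e)/2)
cv2.imwrite('pics/q100.png',cv2.resize(a[70:170,330:450,::-1],None,fx=4,fy=4))
"
```

```text
[ 0.6317 -0.2541  0.2416]
[373.4495 115.7049] [393.1776 127.7924] [383.3136 121.7486]
117 (np.float64(376.07678571428573), np.float64(393.225)) 384.6508928571429
119 (np.float64(375.25394736842105), np.float64(393.7392857142857)) 384.4966165413534
121 (np.float64(375.54), np.float64(394.15625)) 384.848125
123 (np.float64(375.9886363636364), np.float64(393.7083333333333)) 384.8484848484849
125 (np.float64(377.61704545454546), np.float64(392.4916666666667)) 385.0543560606061
```

View pics/q100.png

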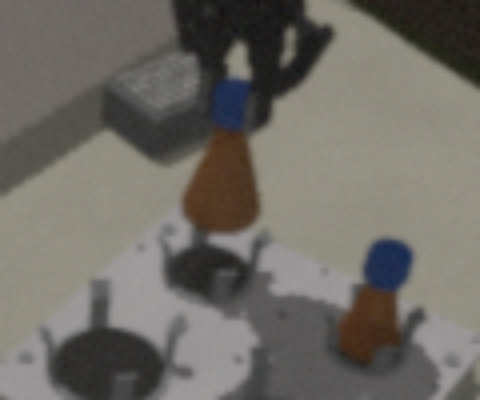

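flask_100 hangs at crop (220,195) over its clamp pad (207,270), with the same roughly 1 px reading bias that flask_50 had when it proved centred. Lowering.

Emit:
send_rows(
  deltas=[
    [[0,0,0,0,0.01,0,1],[0,0,0,0,0.016,0,1],[0,0,0,0,0.022,0,1],[0,0,0,0,0.028,0,1],[0,0,0,0,0.034,0,1],[0,0,0,0,0.04,0,1],[0,0,0,0,0.045,0,1],[0,0,0,0,0.05,0,1],[0,0,0,0,0.054,0,1],[0,0,0,0,0.056,0,1],[0,0,0,0,0.056,0,1],[0,0,0,0,0.056,0,1]],
  ],
)

```text
t: 14.95
tcp_pos: [0.632, -0.2542, 0.1854]
tool_rot: [[-1.0, 0.0, -0.0], [0.0, -0.0, -1.0], [-0.0, -1.0, 0.0]]
wrist_force: [0.1, -0.1, -1.5]
finger_gap: 0.388
```

Emit:
send_rows(
  deltas=[
    [[0,0,0,0,0.001,0,1],[0,0,0,0,0.002,0,1],[0,0,0,0,0.002,0,1],[0,0,0,0,0.002,0,1]],
  ],
)

```text
t: 15.28
tcp_pos: [0.6321, -0.2542, 0.1836]
tool_rot: [[-1.0, 0.001, -0.0], [0.0, -0.0, -1.0], [-0.001, -1.0, 0.0]]
wrist_force: [0.6, 0.4, -0.9]
finger_gap: 0.388
```

Emit:
send_rows(
  deltas=[
    [[0,0,0,0,0.001,0,1],[0,0,0,0,0.001,0,1],[0,0,0,0,0.001,0,1]],
  ],
)

```text
t: 15.53
tcp_pos: [0.632, -0.2544, 0.1835]
tool_rot: [[-1.0, 0.001, -0.0], [0.0, -0.001, -1.0], [-0.001, -1.0, 0.001]]
wrist_force: [-1.1, 1.1, 5.3]
finger_gap: 0.389
```

Emit:
send_rows(
  deltas=[
    [[0,0,0,0,0,0,-0.2],[0,0,0,0,0,0,-0.5],[0,0,0,0,0,0,-1],[0,0,0,0,0,0,-1],[0,0,0,0,0,0,-1],[0,0,0,0,-0.02,0,-1],[0,0,0,0,-0.05,0,-1],[0,0,0,0,-0.085,0,-1],[0,0,0,0,-0.1,0,-1],[0,0,0,0,-0.1,-0.04,-1],[0,0,0,0,-0.1,-0.08,-1],[0,0,0,0,-0.1,-0.12,-1]],
  ],
)

```text
t: 16.53
tcp_pos: [0.6318, -0.1333, 0.2822]
tool_rot: [[-1.0, 0.0, -0.002], [0.002, 0.0, -1.0], [-0.0, -1.0, -0.0]]
wrist_force: [1.4, 0.2, -0.9]
finger_gap: 1.001
```

Emit:
send_rows(
  deltas=[
    [[0,0,0,0.003,0,-0.04,-1],[0,0,0,0.006,0,-0.08,-1],[0,0,0,0.01,0,-0.12,-1],[0,0,0,0.012,0,-0.16,-1],[0,0,0,0.015,0,-0.2,-1],[0,0,0,0.018,0,-0.24,-1],[0,0,0,0.02,0,-0.28,-1],[0,0,0,0.022,0,-0.32,-1],[0,0,0,0.025,0,-0.355,-1],[0,0,0,0.025,0,-0.375,-1],[0,0,0,0.025,0,-0.384,-1],[0,0,0,0.025,0,-0.384,-1]],
  ],
)

```text
t: 17.53
tcp_pos: [0.6066, 0.2518, 0.2813]
tool_rot: [[-1.0, -0.001, 0.002], [-0.002, -0.0, -1.0], [0.001, -1.0, 0.0]]
wrist_force: [0.5, -0.0, -0.0]
finger_gap: 0.997
```

```bash
python3 -c "
from h import *
b=capture('top');p=telemetry.observe()['tcp_pos'];print(p)
h=cv2.cvtColor(b,cv2.COLOR_RGB2HSV);m=(h[...,0]<20)&(h[...,1]>120)&(h[...,2]>25)
print([s for c,s in blobs(m,60) if 400<c[0]<480 and c[1]<300])
t=np.linspace(0,6.28,90);q=np.array([proj('top',[.6324+.032*np.cos(a),-.2544+.032*np.sin(a),.103]) for a in t]);print(q.min(0),q.max(0))
cv2.imwrite('pics/r100.png',cv2.resize(b[165:275,400:480,::-1],None,fx=5,fy=5,interpolation=cv2.INTER_CUBIC))
"
```

```text
[0.6069 0.2503 0.2818]
[array([430, 183,  23,  23, 334], dtype=int32), array([437, 240,  16,  19, 179], dtype=int32)]
[430.2409 181.7739] [453.7668 205.3917]
```

View pics/r100.png

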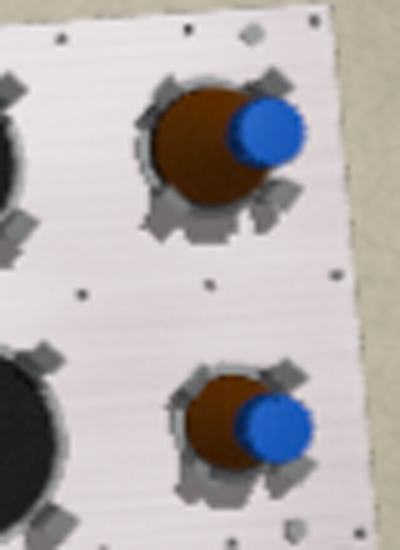

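Both small flasks stand between their prongs: 100 at crop (210,145), 50 at (230,420). flask_100's amber box (430–452, 183–205) matches the prediction for a seated base. Now flask_250.

Emit:
send_rows(
  deltas=[
    [[0,0,0,0,0.03,0,-1],[0,0,0,0,0.065,0,-1],[0,0,0,0,0.1,0,-1],[0,0,0,0,0.135,0,-1],[0,0,0,0,0.159,0,-1],[0,0,0,0,0.159,0,-1],[0,0,0,0,0.159,0,-1],[0,0,0,0,0.159,0,1],[0,0,0,0,0.159,0,1],[0,0,0,0,0.159,0,1],[0,0,0,0,0.159,0,1],[0,0,0,0,0.159,0,1]],
  ],
  newtons=45,
)

```text
t: 18.58
tcp_pos: [0.6075, 0.2501, 0.1254]
tool_rot: [[-1.0, 0.002, 0.0], [-0.0, 0.001, -1.0], [-0.002, -1.0, -0.001]]
wrist_force: [-1.9, -0.2, 5.8]
finger_gap: 0.451
```

Emit:
send_rows(
  deltas=[
    [[0,0,0,0,0,0,1],[0,0,0,0,0,0,1],[0,0,0,0,0,0,1]],
  ],
)

```text
t: 18.83
tcp_pos: [0.6075, 0.2501, 0.1254]
tool_rot: [[-1.0, 0.002, 0.0], [-0.0, 0.001, -1.0], [-0.002, -1.0, -0.001]]
wrist_force: [-2.4, -0.8, 6.1]
finger_gap: 0.453
```

Emit:
send_rows(
  deltas=[
    [[0,0,0,0,-0.01,0,1],[0,0,0,0,-0.03,0,1],[0,0,0,0,-0.06,0,1],[0,0,0,0,-0.095,0,1],[0,0,0,0,-0.13,0,1],[0,0,0,0,-0.165,0,1],[0,0,0,0,-0.195,0,1],[0,0,0,0,-0.22,0,1],[0,0,0,0,-0.235,0,1],[0,0,0,0,-0.24,0,1],[0,0,0,0,-0.24,0,1],[0,0,0,0,-0.24,0,1]],
  ],
)

```text
t: 19.83
tcp_pos: [0.6069, 0.2501, 0.3618]
tool_rot: [[-1.0, -0.002, 0.0], [-0.0, -0.0, -1.0], [0.002, -1.0, 0.0]]
wrist_force: [-0.5, -0.2, -2.1]
finger_gap: 0.454
```

Bottom at 0.236, clear of the 500's cap. Carrying across.

Emit:
send_rows(
  deltas=[
    [[0,0,0,0,0,0.015,1],[0,0,0,-0.002,0,0.045,1],[0,0,0,-0.003,0,0.08,1],[0,0,0,-0.004,0,0.115,1],[0,0,0,-0.005,0,0.15,1],[0,0,0,-0.006,0,0.185,1],[0,0,0,-0.007,0,0.22,1],[0,0,0,-0.008,0,0.255,1],[0,0,0,-0.009,0,0.29,1],[0,0,0,-0.01,0,0.32,1],[0,0,0,-0.01,0,0.345,1],[0,0,0,-0.01,0,0.355,1]],
  ],
)

```text
t: 20.83
tcp_pos: [0.6161, -0.1087, 0.3615]
tool_rot: [[-1.0, -0.003, -0.003], [0.003, -0.001, -1.0], [0.003, -1.0, 0.001]]
wrist_force: [-0.5, 0.6, -1.3]
finger_gap: 0.457
```

Emit:
send_rows(
  deltas=[
    [[0,0,0,0,0.01,0,1],[0,0,0,0,0.03,0,1],[0,0,0,0,0.055,0,1],[0,0,0,0,0.07,0,1],[0,0,0,0,0.075,0,1],[0,0,0,0,0.075,0,1],[0,0,0,0,0.075,0,1]],
  ],
)

```text
t: 21.42
tcp_pos: [0.6169, -0.1053, 0.2887]
tool_rot: [[-1.0, -0.0, 0.0], [-0.0, -0.0, -1.0], [0.0, -1.0, 0.0]]
wrist_force: [-0.8, -0.7, -0.6]
finger_gap: 0.452
```

```bash
python3 -c "
from h import *
p=telemetry.observe()['tcp_pos'];a=capture('side');z=p[2]-.1254;print(p)
lo,hi=outline([.6178,-.1052,z],.0425);print(lo,hi,(lo+hi)/2)
for v in range(int(hi[1])-14,int(hi[1])-1,2): e=edges(a,int(lo[0])-10,int(hi[0])+10,v);print(v,e,sum(e)/2)
cv2.imwrite('pics/q250.png',cv2.resize(a[60:200,290:450,::-1],None,fx=3,fy=3))
"
```

```text
[ 0.6169 -0.1053  0.2887]
[343.5632 134.0635] [371.6783 152.3832] [357.6207 143.2234]Traceback (most recent call last):
  File "<string>", line 5, in <module>
    for v in range(int(hi[1])-14,int(hi[1])-1,2): e=edges(a,int(lo[0])-10,int(hi[0])+10,v);print(v,e,sum(e)/2)
                                                    ~~~~~^^^^^^^^^^^^^^^^^^^^^^^^^^^^^^^^^
  File "h.py", line 37, in edges
    return u0+i-(d[i]-hmax)/(d[i]-d[i-1]), u0+j+(d[j]-hmax)/(d[j]-d[j+1])
                                                                  ~^^^^^
IndexError: index 48 is out of bounds for axis 0 with size 48
```

```bash
python3 -c "
from h import *
a=capture('side');cv2.imwrite('pics/q250.png',cv2.resize(a[60:200,290:450,::-1],None,fx=3,fy=3))
for v in range(138,152,2):
  try: e=edges(a,334,377,v);print(v,e,sum(e)/2)
  except IndexError: print(v,'-')
"
```

```text
138 -
140 (np.float64(345.4423076923077), np.float64(372.453125)) 358.9477163461538
142 (np.float64(345.19117647058823), np.float64(372.4791666666667)) 358.83517156862746
144 (np.float64(345.34090909090907), np.float64(372.30882352941177)) 358.8248663101604
146 (np.float64(346.9875), np.float64(371.715)) 359.35125
148 (np.float64(348.94444444444446), np.float64(370.2692307692308)) 359.60683760683764
150 (np.float64(352.05), np.float64(367.5833333333333)) 359.81666666666666
```

View pics/q250.png

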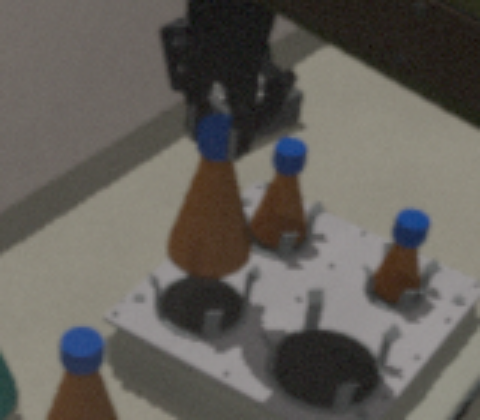

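flask_250 hangs at crop (208,240) above its pad (200,303), within 0.5 px of the clamp centre. Lowering.

Emit:
send_rows(
  deltas=[
    [[0,0,0,-0.001,0.01,0,1],[0,0,0,-0.001,0.018,0,1],[0,0,0,-0.001,0.026,0,1],[0,0,0,-0.001,0.033,0,1],[0,0,0,-0.001,0.04,0,1],[0,0,0,-0.001,0.047,0,1],[0,0,0,-0.001,0.053,0,1],[0,0,0,-0.001,0.058,0,1],[0,0,0,-0.001,0.062,0,1],[0,0,0,-0.001,0.064,0,1],[0,0,0,-0.001,0.064,0,1],[0,0,0,-0.001,0.064,0,1]],
  ],
)

```text
t: 22.52
tcp_pos: [0.618, -0.1052, 0.2245]
tool_rot: [[-1.0, 0.0, -0.0], [0.0, -0.0, -1.0], [-0.0, -1.0, 0.0]]
wrist_force: [0.2, -0.8, -1.3]
finger_gap: 0.451
```

Emit:
send_rows(
  deltas=[
    [[0,0,0,0,0.001,0,1],[0,0,0,0,0.002,0,1],[0,0,0,0,0.003,0,1],[0,0,0,0,0.003,0,1],[0,0,0,0,0.003,0,1]],
  ],
)

```text
t: 22.93
tcp_pos: [0.618, -0.1052, 0.2215]
tool_rot: [[-1.0, 0.0, -0.0], [0.0, 0.0, -1.0], [-0.0, -1.0, -0.0]]
wrist_force: [-0.4, -0.1, -1.2]
finger_gap: 0.453
```

Emit:
send_rows(
  deltas=[
    [[0,0,0,0,0.001,0,1],[0,0,0,0,0.001,0,1],[0,0,0,0,0.001,0,1]],
  ],
)

```text
t: 23.18
tcp_pos: [0.618, -0.1054, 0.2214]
tool_rot: [[-1.0, 0.001, -0.0], [0.0, -0.0, -1.0], [-0.001, -1.0, 0.0]]
wrist_force: [-2.6, 0.4, 5.3]
finger_gap: 0.454
```

Emit:
send_rows(
  deltas=[
    [[0,0,0,0,0,0,-0.2],[0,0,0,0,0,0,-0.5],[0,0,0,0,0,0,-1],[0,0,0,0,0,0,-1],[0,0,0,0,0,0,-1],[0,0,0,0,-0.02,0,-1],[0,0,0,0,-0.05,0,-1],[0,0,0,0,-0.08,0,-1],[0,0,0,0,-0.08,-0.035,-1],[0,0,0,0.003,-0.08,-0.07,-1],[0,0,0,0.006,-0.08,-0.105,-1],[0,0,0,0.008,-0.08,-0.14,-1]],
  ],
)

```text
t: 24.18
tcp_pos: [0.6097, 0.0361, 0.3004]
tool_rot: [[-1.0, 0.0, -0.001], [0.001, 0.0, -1.0], [-0.0, -1.0, -0.0]]
wrist_force: [1.4, 0.3, -1.2]
finger_gap: 0.998
```

Emit:
send_rows(
  deltas=[
    [[0,0,0,0.003,0,-0.035,-1],[0,0,0,0.003,0,-0.053,-1],[0,0,0,0.003,0,-0.0535,-1],[0,0,0,0.003,0,-0.0535,-1]],
  ],
)

```text
t: 24.52
tcp_pos: [0.6069, 0.0893, 0.3]
tool_rot: [[-1.0, -0.0, 0.002], [-0.002, -0.0, -1.0], [0.0, -1.0, 0.0]]
wrist_force: [0.2, -1.0, -0.3]
finger_gap: 1.002
```

```bash
python3 -c "
from h import *
b=capture('top');p=telemetry.observe()['tcp_pos'];print(p)
h=cv2.cvtColor(b,cv2.COLOR_RGB2HSV);m=(h[...,0]<20)&(h[...,1]>120)&(h[...,2]>25)
print([s for c,s in blobs(m,60) if 350<c[0]<480 and c[1]<300])
t=np.linspace(0,6.28,90);q=np.array([proj('top',[.6178+.0425*np.cos(a),-.1052+.0425*np.sin(a),.103]) for a in t]);print(q.min(0),q.max(0))
"
```

```text
[0.607  0.0884 0.3002]
[array([372, 183,  31,  31, 541], dtype=int32), array([430, 183,  23,  23, 333], dtype=int32), array([437, 240,  16,  19, 178], dtype=int32)]
[371.2078 181.8672] [402.6285 213.3433]
```

flask_250's base box (372–402, 183–213) matches the seated prediction. Now flask_500.

Emit:
send_rows(
  deltas=[
    [[0,0,0,0,0.03,0,-1],[0,0,0,0,0.065,0,-1],[0,0,0,0,0.1,0,-1],[0,0,0,0,0.13,0,-1],[0,0,0,0,0.142,0,-1],[0,0,0,0,0.142,0,-1],[0,0,0,0,0.142,0,-1],[0,0,0,0,0.142,0,1],[0,0,0,0,0.142,0,1],[0,0,0,0,0.142,0,1],[0,0,0,0,0.142,0,1],[0,0,0,0,0.142,0,1]],
  ],
  newtons=60,
)

```text
t: 25.57
tcp_pos: [0.6073, 0.0884, 0.16]
tool_rot: [[-1.0, 0.002, 0.0], [-0.0, 0.0, -1.0], [-0.002, -1.0, -0.0]]
wrist_force: [-2.4, 0.2, 4.8]
finger_gap: 0.446
```

Emit:
send_rows(
  deltas=[
    [[0,0,0,0,0,0,1],[0,0,0,0,0,0,1],[0,0,0,0,0,0,1]],
  ],
)

```text
t: 25.82
tcp_pos: [0.6073, 0.0884, 0.16]
tool_rot: [[-1.0, 0.002, 0.0], [-0.0, 0.0, -1.0], [-0.002, -1.0, -0.0]]
wrist_force: [-1.7, 0.5, 5.6]
finger_gap: 0.449
```

Emit:
send_rows(
  deltas=[
    [[0,0,0,0,-0.01,0,1],[0,0,0,0,-0.03,0,1],[0,0,0,0,-0.06,0,1],[0,0,0,0,-0.095,0,1],[0,0,0,0,-0.13,0,1],[0,0,0,0,-0.16,0,1],[0,0,0,0,-0.175,0,1],[0,0,0,0.02,-0.18,0,1],[0,0,0,0.05,-0.18,0,1],[0,0,0,0.08,-0.18,0.01,1],[0,0,0,0.11,-0.18,0.03,1],[0,0,0,0.13,-0.18,0.055,1]],
  ],
)

```text
t: 26.82
tcp_pos: [0.4748, 0.0337, 0.3377]
tool_rot: [[-1.0, -0.002, 0.003], [-0.003, 0.001, -1.0], [0.002, -1.0, -0.001]]
wrist_force: [1.6, -1.1, -4.0]
finger_gap: 0.451
```

Emit:
send_rows(
  deltas=[
    [[0,0,0,0.005,0,0.03,1],[0,0,0,0.009,0,0.06,1],[0,0,0,0.009,0,0.09,1],[0,0,0,0.009,0,0.12,1],[0,0,0,0.009,0,0.14,1],[0,0,0,0.009,0,0.15,1],[0,0,0,0.009,0,0.153,1],[0,0,0,0.009,0.01,0.153,1],[0,0,0,0.009,0.02,0.153,1],[0,0,0,0.009,0.02,0.153,1],[0,0,0,0.009,0.02,0.153,1]],
  ],
)

```text
t: 27.73
tcp_pos: [0.4677, -0.1187, 0.3169]
tool_rot: [[-1.0, -0.002, 0.002], [-0.002, 0.0, -1.0], [0.002, -1.0, -0.0]]
wrist_force: [-0.5, 0.1, -4.6]
finger_gap: 0.446
```

```bash
python3 -c "
from h import *
p=telemetry.observe()['tcp_pos'];a=capture('side');z=p[2]-.16;print(p)
lo,hi=outline([.4685,-.1198,z],.0525);print(lo,hi,(lo+hi)/2)
cv2.imwrite('pics/q500.png',cv2.resize(a[60:220,310:470,::-1],None,fx=3,fy=3))
for v in range(int(hi[1])-16,int(hi[1])-1,2):
  try: e=edges(a,int(lo[0])-8,int(hi[0])+8,v);print(v,e,sum(e)/2)
  except IndexError: print(v,'-')
"
```

```text
[ 0.4677 -0.1187  0.3169]
[382.2279 153.6012] [418.9195 178.828 ] [400.5737 166.2146]
162 (np.float64(384.287), np.float64(419.98055555555555)) 402.13377777777777
164 (np.float64(384.1931818181818), np.float64(420.31944444444446)) 402.25631313131316
166 (np.float64(384.3228260869565), np.float64(420.04107142857146)) 402.18194875776396
168 (np.float64(384.7875), np.float64(420.0735294117647)) 402.4305147058824
170 (np.float64(385.675), np.float64(419.38235294117646)) 402.52867647058827
172 (np.float64(386.90625), np.float64(419.03333333333336)) 402.96979166666665
174 (np.float64(389.2425), np.float64(417.5984375)) 403.42046875
176 (np.float64(391.5607142857143), np.float64(415.009375)) 403.28504464285714
```

View pics/q500.png

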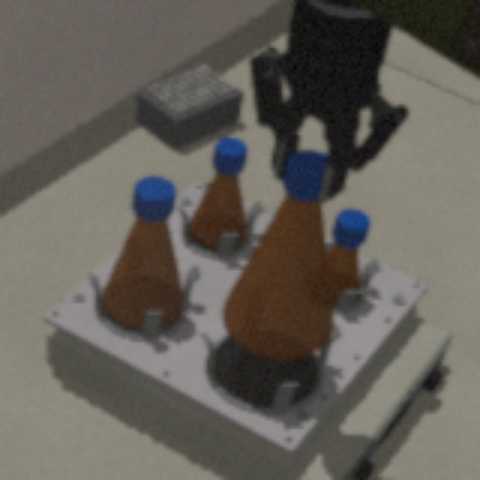

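flask_500 hangs at crop (280,290), above pad (265,368), with the same ~1 px reading as the earlier good placings. Lowering.

Emit:
send_rows(
  deltas=[
    [[0,0,0,-0.001,0.006,0,1],[0,0,0,-0.001,0.012,0,1],[0,0,0,-0.001,0.018,0,1],[0,0,0,-0.001,0.024,0,1],[0,0,0,-0.001,0.03,0,1],[0,0,0,-0.001,0.037,0,1],[0,0,0,-0.001,0.044,0,1],[0,0,0,-0.001,0.05,0,1],[0,0,0,-0.001,0.055,0,1],[0,0,0,-0.001,0.058,0,1],[0,0,0,-0.001,0.058,0,1],[0,0,0,-0.001,0.058,0,1]],
  ],
)

```text
t: 28.78
tcp_pos: [0.469, -0.1197, 0.2603]
tool_rot: [[-1.0, -0.0, -0.0], [0.0, -0.0, -1.0], [0.0, -1.0, 0.0]]
wrist_force: [0.1, -0.2, -5.1]
finger_gap: 0.448
```

Emit:
send_rows(
  deltas=[
    [[0,0,0,0,0.001,0,1],[0,0,0,0,0.002,0,1],[0,0,0,0,0.002,0,1],[0,0,0,0,0.002,0,1]],
  ],
)

```text
t: 29.12
tcp_pos: [0.469, -0.1197, 0.2584]
tool_rot: [[-1.0, 0.0, -0.0], [0.0, 0.0, -1.0], [-0.0, -1.0, -0.0]]
wrist_force: [-0.0, 0.3, -4.8]
finger_gap: 0.446
```

Emit:
send_rows(
  deltas=[
    [[0,0,0,0,0.001,0,1],[0,0,0,0,0.002,0,1],[0,0,0,0,0.002,0,1],[0,0,0,0,0.002,0,1]],
  ],
)

```text
t: 29.45
tcp_pos: [0.4689, -0.1197, 0.2563]
tool_rot: [[-1.0, -0.0, -0.0], [0.0, 0.0, -1.0], [0.0, -1.0, -0.0]]
wrist_force: [0.2, -0.1, -5.0]
finger_gap: 0.446
```

Emit:
send_rows(
  deltas=[
    [[0,0,0,0,0.001,0,1],[0,0,0,0,0.001,0,1],[0,0,0,0,0.001,0,1]],
  ],
)

```text
t: 29.7
tcp_pos: [0.4689, -0.1199, 0.2561]
tool_rot: [[-1.0, 0.001, -0.0], [0.0, -0.0, -1.0], [-0.001, -1.0, 0.0]]
wrist_force: [-1.7, 0.0, 0.3]
finger_gap: 0.449
```

The weight has gone onto the pad at the expected 0.256. Releasing and backing off to the left for a final check.

Emit:
send_rows(
  deltas=[
    [[0,0,0,0,0,0,-0.2],[0,0,0,0,0,0,-0.5],[0,0,0,0,0,0,-1],[0,0,0,0,0,0,-1],[0,0,0,0,0,0,-1],[0,0,0,0,-0.02,0,-1],[0,0,0,0,-0.05,0,-1],[0,0,0,0,-0.08,0,-1],[0,0,0,0,-0.08,-0.035,-1],[0,0,0,0,-0.08,-0.07,-1],[0,0,0,0,-0.08,-0.105,-1],[0,0,0,0,-0.08,-0.14,-1]],
  ],
)

```text
t: 30.7
tcp_pos: [0.4688, 0.0216, 0.3356]
tool_rot: [[-1.0, 0.001, -0.001], [0.001, 0.0, -1.0], [-0.001, -1.0, -0.0]]
wrist_force: [0.9, 0.9, 0.4]
finger_gap: 1.001
```

Emit:
send_rows(
  deltas=[
    [[0,0,0,0,0,-0.035,-1],[0,0,0,0,0,-0.07,-1],[0,0,0,0,0,-0.105,-1],[0,0,0,0,0,-0.14,-1],[0,0,0,0,0,-0.17,-1],[0,0,0,0,0,-0.18,-1],[0,0,0,0,0,-0.18,-1],[0,0,0,0,0,-0.18,-1]],
  ],
)

```text
t: 31.37
tcp_pos: [0.469, 0.2004, 0.3352]
tool_rot: [[-1.0, -0.0, 0.001], [-0.001, -0.001, -1.0], [0.0, -1.0, 0.001]]
wrist_force: [0.1, -0.1, -0.5]
finger_gap: 1.001
```

```bash
python3 -c "
from h import *
a=capture('side');b=capture('top');p=telemetry.observe();print(p['t'],p['tcp_pos'])
cv2.imwrite('pics/end.png',np.hstack([cv2.resize(a[60:240,300:480,::-1],(400,400)),cv2.resize(b[150:310,340:500,::-1],(400,400))]))
h=cv2.cvtColor(b,cv2.COLOR_RGB2HSV);m=(h[...,0]<20)&(h[...,1]>120)&(h[...,2]>25)
print([s for c,s in blobs(m,60) if 350<c[0]<480 and c[1]<300])
t=np.linspace(0,6.28,90);q=np.array([proj('top',[.4685+.0525*np.cos(a),-.1198+.0525*np.sin(a),.103]) for a in t]);print(q.min(0),q.max(0))
b0=cv2.imread('pics/top0.png')[:,:,::-1];print([c for c,s in blobs(blue(b),40)])
"
```

```text
31.4667 [0.4692 0.1994 0.3357]
[array([372, 183,  31,  31, 543], dtype=int32), array([430, 183,  23,  23, 336], dtype=int32), array([372, 234,  39,  39, 949], dtype=int32), array([437, 240,  16,  19, 179], dtype=int32)]
[371.904  233.6773] [410.9195 272.99  ]
[array([190.9763, 110.7455]), array([311.6968, 136.7692]), array([452.6855, 191.0755]), array([396.0536, 194.6161]), array([454.3889, 250.2284]), array([403.9959, 256.902 ]), array([198.5395, 262.9671])]
```

View pics/end.png

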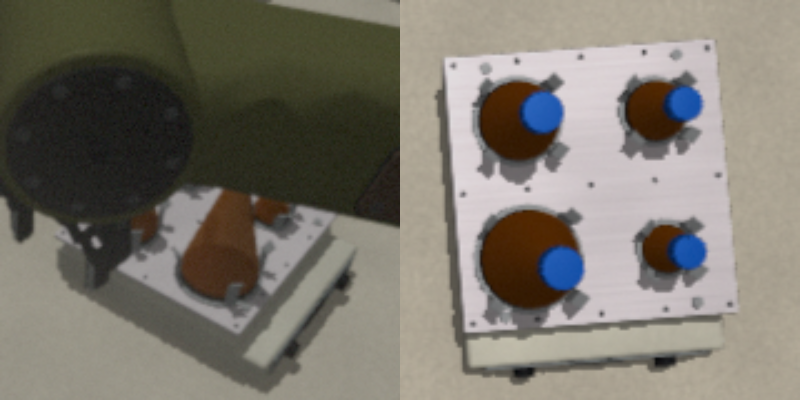

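All four flasks stand seated. In the top view they are at crop (520,120), (655,110), (530,258) and (668,248). The bottle's cap blob shifted 1 px from before; I'll check whether that's the arm covering it.

Emit:
send_rows(
  deltas=[
    [[0,0,0,0,0,0.035,-1],[0,0,0,0,0,0.07,-1],[0,0,0,0,0,0.1,-1],[0,0,0,0,0,0.12,-1],[0,0,0,0,0,0.12,-1],[0,0,0,0,0,0.12,-1]],
  ],
)

```text
t: 31.97
tcp_pos: [0.4689, 0.0783, 0.3361]
tool_rot: [[-1.0, 0.002, -0.004], [0.004, 0.001, -1.0], [-0.002, -1.0, -0.001]]
wrist_force: [-0.1, 0.5, -0.4]
finger_gap: 1.0
```

```bash
python3 -c "
from h import *
b=capture('top');b0=cv2.imread('pics/top0.png')[:,:,::-1]
print([(c,s[4]) for c,s in blobs(blue(b),40) if c[0]<230 and c[1]>150])
d=cv2.absdiff(b,np.ascontiguousarray(b0)).max(2)
for n,(x0,x1,y0,y1) in dict(bottle=(188,224,246,280),jar=(238,273,238,272),yellow=(162,190,184,206),turq=(292,331,127,168)).items(): print(n,(d[y0:y1,x0:x1]>40).mean())
"
```

```text
[(array([199.7056, 263.9645]), np.int32(197))]
bottle 0.0
jar 0.009243697478991597
yellow 0.0
turq 0.0
```

The bottle, jar and look-alikes are where they started (the shift was the arm covering part of the cap). Handing in.

```bash
python3 -c "
from rig import manip
print(manip.job_done())"
```

```text
the job is handed in; nothing more can be done
None
```

All four flasks are in the clamps of their own size, and I handed the job in at about 32 s, with the arm clear of everything.

- **Seating:** I placed them in the order 50, 100, 250, 500. Each one met the pad within about 1 mm of the height expected.
- **Final top view:** each flask's base sits inside its four prongs, within about 2 mm of the clamp centre. The 50 ml flask is the furthest off.
- **Bystanders:** the bottle, jar, yellow flask and turquoise flask match the first picture.
- **Checks that disagreed:**
  - The side camera read the hanging flasks about 0.5–0.9 px (2–3 mm) off centre. Apart from 1 mm nudges I did not correct for it, and the top view showed the bases centred.
  - The 50 ml cap read about 5 mm off in the top view. I put that down to the cap's side wall being visible, because its base measured correctly.
- **Not checked from the side:** in the last side picture the arm hid much of the platform, so the final check of the upright flasks rests mainly on the top view.

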